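# Lock the lamp module into the reader's bayonet socket

### The arm

A 6-joint arm with a two-finger parallel gripper is mounted at the origin on a cart in front of the work surface, level with it; the furniture and walls round the work are solid. World frame = base frame: x ahead of the robot, y to its left, z up, the work surface at z = 0. Lengths are in m, angles in degrees, forces in N, time in s.
With the tool pointing down it reaches from about 0.25 to 0.725 m from the base axis. Payload 9.7 kg.
Tool frame: the origin (TCP) lies midway between the tips of the shut fingers; the grasp point (between the pads) lies bot.hold_point_z behind it (bot.hold_point_z is the distance from the TCP to the grasp point, in m); z points along the fingers, y is the line along which they close (so a half turn about z gives the same grasp; the last joint's range is limited). The gripper opens to 85 mm and grips with 20 to 120 N. Pads are 22 mm wide; open, the fingers measure 114 mm over their backs; the gripper's body (76 mm by 85 mm) begins 54 mm behind the grasp point. The pads swing forward as they close: fully open they stand 13 mm farther back than shut.
Start: joints at [66.864, 4.979, 10.078, 95.1, 0, 90], TCP at [0.216, 0.506, 0.231] pointing down, gripper open.
Joint ranges: [-179.16, 179.16], [-48.56, 103.87], [-65.8, 70.77], [-126.05, 130.52], [-82.76, 87.17], [-180, 180]. Speed limits (degrees/s): [127.2, 127.2, 147.25, 180, 180, 180].

### API

Orientations are given as [roll, pitch, yaw] about the fixed x, y, z axes, in that order (R = Rz(yaw) Ry(pitch) Rx(roll)).
In Python, from workcell import bot, camera, camera_model, ticket gives the robot as it stands.
- The arm moves only by the tool send_rows, never from a script. Its argument "targets" is text: rows parted by semicolons, each of 5 numbers parted by spaces: the shift along the tool's x, y, z in mm, then the turn about the tool's z in degrees, then the closure in counts, from 0 (fully open) to 255 (shut). A call has 1 to 20 rows; each row is the pose to reach, as a shift and turn from the pose commanded when the call began, along the tool's axes at that moment; what a row does not reach only later rows make up. A row lasts 1/8 s, in which the tool goes at most 62.5 mm and 10.7 degrees, less where a joint would pass 70% of its speed; a pose out of reach is approached as far as the arm can. A call with a gripper value outside its range is refused whole. The fingers move at their own pace and stop on an object; "newtons" is the grip in N (left out, the last holds). Time passes only in rows, so rows that repeat a pose let the fingers close. It gives the time, the measured TCP pose, the force, the opening and the grip force at its end, in the units of the state.
- bot.get_obs(): the state, without advancing time (a new reading comes with each control period).
- camera(name): name is "side" or "top" or "wrist"; returns the picture (384x512x3 uint8, blue, green, red); there is no depth.
- camera_model(name): a dict with "K" (3x3 intrinsics, pixels), "pose" (4x4, takes a point from camera to world coordinates); the wrist camera has in their place "T_tool_cam" (4x4, takes a point from camera to tool coordinates, whose origin is the TCP and whose axes are the flange's). Camera axes: x right, y down, z forward; pixel columns grow to the right and rows downward; lengths in m; the calibration is good to about 2 mm. A picture is of the moment at which its call begins: read the wrist's pose just before it. camera_model takes no time and is no camera call.
- ticket.job_done(): hands the job in; it is judged then, once.
The state is a dict: "time": time; "q": joint angles; "qd": joint speeds; "joint_efforts": joint torques, N m; "ee_pos": TCP position; "tcp_rot": TCP orientation; "wrist_force": force on the tool from outside, world axes, zero at the start; "torque": the same for the moment, N m; "opening": finger opening in m; "grasp_force": force on a finger pad.
Only numpy, scipy, OpenCV 4.12 (cv2) and the standard library are available. Lean on these libraries where they do the work, as an engineer would, in place of code of your own. Each camera call takes 0.05 s, during which the arm holds its last target. There are 200 camera calls.

### The job

Fit the lamp module that stands on the bench into the spring-loaded bayonet socket on top of the small white reader: line its two lugs up with the slots (their exact angle is not known beforehand), press the module in against the spring, turn it clockwise (seen from above) until its lugs are under their notches, and let the spring lift it into its notches so that it stays locked and upright. Work gently, with never more than 60 N between the module and the reader, and leave the other loose things where they are.

Things in the scene. Friction and masses are not known exactly. Their poses are not given: they have to be found in the camera images.
- lamp_module: Loose lamp module, about 90 g, 64 mm tall, standing upright. Origin: centre of its underside, z up. Round steel barrel, 28 mm diameter, tapered to 19 mm over its lowest 6 mm; round grey flange, 48 mm diameter, z = 32 to 37 mm; grey finger bar on top. A half turn about z makes no difference.
- lamp_lugs (a point): Centre of the module's two steel bayonet lugs, on its axis 17 mm above its underside. They stick out of the barrel along the module's +x and -x to 22 mm from the axis, each 8 mm wide and 6 mm tall (z = 14 to 20 mm).
- lamp_bar (a point): Where to grasp the module: on its axis, 55 mm above its underside, in the upright finger bar, which is 42 mm long along the module's x, 16 mm thick in y and reaches from z = 36 (on the flange, keep fingertips above 37) to 64 mm.
- reader: Small white instrument fixed to the bench, 130 x 150 mm, housing top 64 mm above the bench; screen and three keys on its front (-x). Origin: centre of its underside, z up. On its top, centred over the origin, a steel bayonet ring, 72 mm outer diameter, top face at z = 70 mm.
- socket_mouth (a point): Centre of the ring's 30 mm bore at its top face; axes as the reader's. Two open slots, 10 mm wide, reach 24 mm from the axis on opposite sides, a short dark line on the rim at each. They lie only roughly along x: up to 0.35 rad either way, unmeasured; see or feel it. Lugs resting on the ring put the module's origin 14 mm below here; over the slots it sinks farther.
- web_underside (a point): On the axis, 8 mm below the mouth: underside of the web. With the module's origin over 28 mm below the mouth (flange stops it at 32) the lugs turn under it, only clockwise from above, by 65 degrees to notches 4 mm deep and 14 mm wide (firm stop 10 degrees on), dots on the rim. Locked, the spring holds the origin 24 mm below the mouth; elsewhere under the web 28.
- spring_top (a point): On the axis, 18 mm below the mouth: top of the free spring plunger in the bore. It meets the barrel's underside there with 5 N and yields at 400 N/m (about 9 N when the lugs clear the web, 11 N when the flange stops on the ring). Let go in the slots, the spring pushes the module back up.
- timer: Flat bench timer, 62 x 67 x 20 mm, a bystander; origin at the centre of its underside.
- cartridge_a: White test cartridge with a round cap, 62 x 47 x 21 mm, to the right of the reader, a bystander; origin at the centre of its underside.
- cartridge_b: White test cartridge with a round cap, 62 x 47 x 21 mm, to the left of the reader, a bystander; origin at the centre of its underside.
- dropper: Dropper bottle, 27 mm diameter, 84 mm tall, standing, a bystander; origin at the centre of its underside.
- marker: Marker pen lying near the bench's front edge, 135 mm long, 16 mm thick, a bystander; origin at its underside's centre, length along y.
Mind the look-alikes: they are no part of the job. Leave any orange or red look-alike of the lamp_module alone.

How it is judged:
By the outcome, as a careful person would: the job done as asked, in the order asked, and still so for the second after the job is handed in, with the robot touching nothing.
It also fails if it takes over 61 s, if anything falls off the work surface, if the arm or the gripper's body presses on something with over 40 N, if the wrist force passes 120 N, or if a joint passes its speed limit or range.

## Working session

There is one attempt and no reset: what is moved stays moved. The work goes in short steps, Python scripts to look and compute and a tool call to move; the robot and the scene stay as the last step left them, time stands still between calls to the robot, and variables do not carry over. Pictures are saved under pics/ and viewed, at most 10 in all, crops included, and the job is handed in when it is done.

Besides the shell and the picture viewer there is one more tool, called after "Request:" by a JSON object that holds its "op" and its "data", one argument or row to a line. send_rows: Moves the arm, as the interface text tells. Its arguments: {"type":"object","properties":{"targets":{"type":"string"},"newtons":{"type":"number"}},"required":["targets"]}

```bash
ls; mkdir -p pics
python3 - <<'E'
from workcell import bot,camera,camera_model
import cv2,numpy as np
print(bot.get_obs(),bot.hold_point_z)
for n in("top","side"):
    cv2.imwrite(f"pics/{n}0.png",camera(n)); m=camera_model(n); print(n,m)
print(camera_model("wrist"))
E
```

```text
pics
{'time': 0.0, 'q': array([6.68639101e+01, 5.01147915e+00, 1.00340317e+01, 9.51019159e+01,
       1.40890378e-03, 9.00000958e+01]), 'qd': array([-0.00391305,  0.02157283,  0.05511238,  0.05794502, -0.00119792,
        0.00522554]), 'joint_efforts': array([ 3.88774852e-04, -5.20381773e+01,  4.64801037e+01,  1.63386570e-02,
       -8.14322152e-05, -3.09521880e-06]), 'ee_pos': array([0.21599968, 0.50553942, 0.23057567]), 'tcp_rot': array([-1.79920637e+02, -1.40876972e-03,  1.56863812e+02]), 'wrist_force': array([-0.66898288,  0.13006431, -0.07840297]), 'torque': array([ 0.01453848, -0.00790295, -0.02223055]), 'grasp_force': 0.0, 'opening': 0.08534316882391128} 0.0187
top {'K': array([[471.78568739,   0.        , 253.18005192],
       [  0.        , 471.78568739, 195.68354981],
       [  0.        ,   0.        ,   1.        ]]), 'pose': array([[-0.02515026, -0.99807577,  0.0566765 ,  0.43700428],
       [-0.9996741 ,  0.02535785,  0.00294642,  0.03382847],
       [-0.00437794, -0.05658392, -0.99838825,  1.22271102],
       [ 0.        ,  0.        ,  0.        ,  1.        ]])}
side
[... 232 characters left out ...]
      [-0.32579743, -0.53011101,  0.78283993, -1.10544482],
       [ 0.02279456, -0.83218048, -0.55403616,  0.8545564 ],
       [ 0.        ,  0.        ,  0.        ,  1.        ]])}
{'K': array([[281.08711117,   0.        , 254.20455139],
       [  0.        , 281.08711117, 190.52976153],
       [  0.        ,   0.        ,   1.        ]]), 'T_tool_cam': array([[-2.77788861e-04, -9.62998128e-01, -2.69507939e-01,
         6.77008049e-02],
       [ 9.99999930e-01, -3.35117511e-04,  1.66706384e-04,
         9.46239089e-05],
       [-2.50854766e-04, -2.69507874e-01,  9.62998153e-01,
        -1.42603464e-01],
       [ 0.00000000e+00,  0.00000000e+00,  0.00000000e+00,
         1.00000000e+00]])}
```

View pics/top0.png

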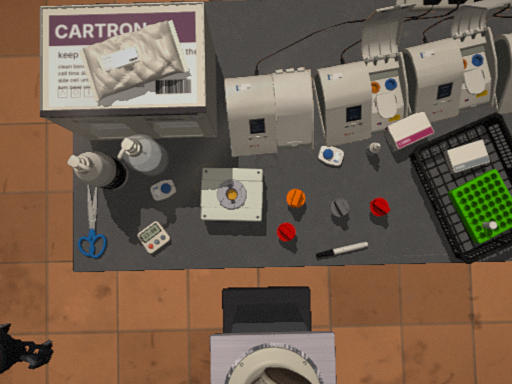

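View pics/side0.png

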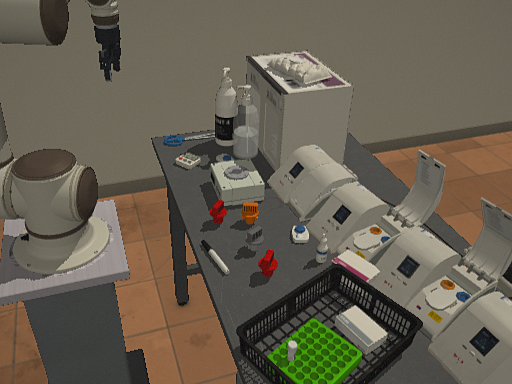

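The grey module is at about (340,208) in the top view, with orange at (296,198) and reds at (286,232) and (379,206). The reader ring is at about (232,194). Next: enlarged crops for module yaw, ring centre and slots.

```bash
cat > h.py <<'E'
from workcell import bot,camera,camera_model
import cv2,numpy as np
from scipy.spatial.transform import Rotation as R
def ray(K,T,uv,z):
    d=T[:3,:3]@np.linalg.solve(K,[uv[0],uv[1],1.]); return T[:3,3]+d*(z-T[2,3])/d[2]
def px(n,uv,z):
    m=camera_model(n); return ray(m["K"],m["pose"],uv,z)
def tcpT(o):
    T=np.eye(4);T[:3,:3]=R.from_euler("xyz",o["tcp_rot"],degrees=True).as_matrix();T[:3,3]=o["ee_pos"];return T
def totool(o,p): return np.linalg.inv(tcpT(o))@np.r_[p,1]
E
python3 - <<'E'
from h import *
im=cv2.imread("pics/top0.png")
a=cv2.resize(im[170:220,205:265],None,fx=6.5,fy=6.5,interpolation=cv2.INTER_CUBIC)
b=cv2.resize(im[185:235,310:370],None,fx=6.5,fy=6.5,interpolation=cv2.INTER_CUBIC)
cv2.imwrite("pics/c.png",np.hstack([a,b]))
print(px("top",(232,194),.07),px("top",(340,208),.06))
E
```

```text
[0.50788538 0.08896359 0.07      ] [ 0.46720571 -0.1757325   0.06      ]
```

View pics/c.png

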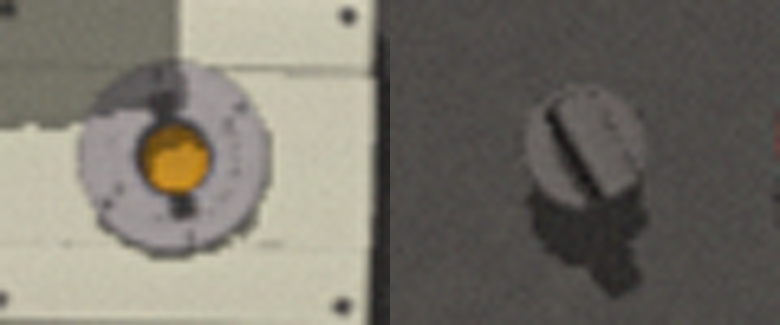

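Ring centre is at about (231.8,194.3), with slots in the crop at (165,100) and (182,208), so the slot yaw is about +8°. The flange centre is at about (340,207.6), with the bar yaw near +30°. I'll move above the module at tool yaw of about 210°.

Request:
{"op": "send_rows", "data": {
  "targets": "-15 -16 0 -2 100; -45 -48 0 -5 100; -85 -90 0 -9 100; -128 -136 0 -14 100; -171 -181 0 -18 100; -214 -227 0 -23 100; -257 -272 0 -27 100; -300 -318 0 -32 100; -343 -363 0 -36 100; -386 -409 10 -41 100; -429 -455 25 -45 100; -468 -496 45 -49 100; -490 -520 55 -52 100; -501 -531 60 -53 100; -501 -531 60 -53 100",
  "newtons": 40
}}

```text
time: 1.98
ee_pos: [0.4678, -0.18, 0.1702]
tcp_rot: [179.9, -0.1, -150.2]
wrist_force: [-0.0, 0.4, 0.5]
opening: 0.0522
grasp_force: 0.0
```

Run:
```python
from h import *
o=bot.get_obs(); print(o["ee_pos"],o["tcp_rot"],o["q"],o["opening"])
cv2.imwrite("pics/w1.png",camera("wrist"))
m=camera_model("wrist"); T=np.linalg.inv(tcpT(o)@m["T_tool_cam"])
for p in((.468,-.18,.037),(.468,-.18,.064)):
    c=(T@np.r_[p,1])[:3]; print(m["K"]@c/c[2])
```

```text
[ 0.46779861 -0.1799926   0.17024366] [ 1.79907095e+02 -7.49020823e-02 -1.50238408e+02] [-2.10453599e+01 -2.39448168e+00 -4.19191800e+00  8.83219001e+01
  6.59159322e-04 -5.08068914e+01] 0.05223479863615341
[254.25846082 181.90190325   1.        ]
[254.28937149 188.916381     1.        ]
```

View pics/w1.png

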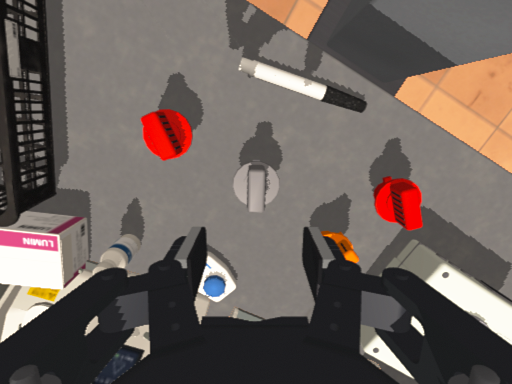

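Run:
```python
from h import *
im=cv2.imread("pics/w1.png")
cv2.imwrite("pics/w1c.png",cv2.resize(im[150:225,220:295],None,fx=8,fy=8,interpolation=cv2.INTER_CUBIC))
```

```text
(no output)
```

View pics/w1c.png

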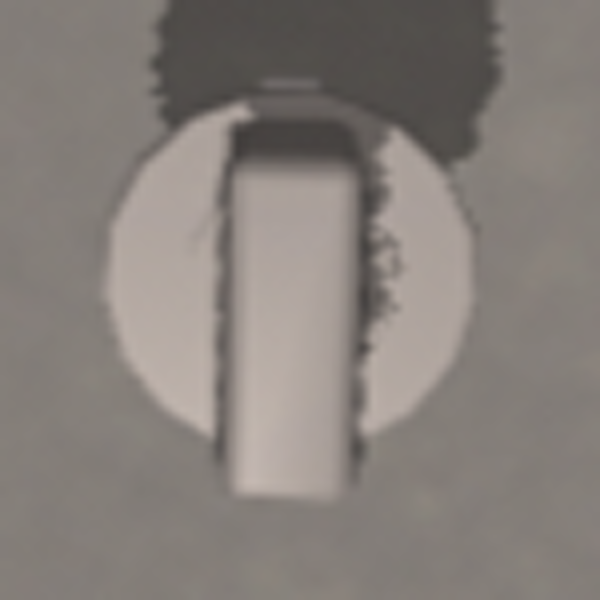

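Flange centre ≈ (255.8,184.5), bar top ≈ (256.2,190.7), and the bar is aligned with tool x. Relative to the tool, the module is off by about −2 mm in x and +1.5 mm in y. Descending to grasp.

Request:
{"op": "send_rows", "data": {
  "targets": "-1 1 20 0 100; -2 1.5 60 0 100; -2 1.5 95 0 100; -2 1.5 117 0 100; -2 1.5 127 0 100; -2 1.5 130 0 100; -2 1.5 130 0 100; -2 1.5 130 0 255; -2 1.5 130 0 255; -2 1.5 130 0 255; -2 1.5 130 0 255; -2 1.5 130 0 255",
  "newtons": 60
}}

```text
time: 3.52
ee_pos: [0.4696, -0.1773, 0.042]
tcp_rot: [-179.9, 0.0, -150.1]
wrist_force: [-1.1, -0.1, 6.5]
opening: 0.0148
grasp_force: 59.4
```

Request:
{"op": "send_rows", "data": {
  "targets": "0 0 -8 0 255; 0 0 -30 0 255; 0 0 -70 0 255; -10 9 -110 1 255; -40 34 -140 4 255; -80 68 -150 8 255; -120 102 -150 12 255; -160 136 -150 16 255; -190 162 -150 19 255; -210 179 -150 21 255; -216 184 -150 21.5 255; -216 184 -150 21.5 255; -216 184 -150 21.5 255"
}}

```text
time: 5.15
ee_pos: [0.5646, 0.0891, 0.1914]
tcp_rot: [-180.0, -0.0, -171.7]
wrist_force: [0.1, 0.1, -0.8]
opening: 0.0147
grasp_force: 58.6
```

Run:
```python
from h import *
o=bot.get_obs(); print(o["ee_pos"],o["tcp_rot"],o["q"],o["opening"],o["wrist_force"])
im=camera("wrist");cv2.imwrite("pics/w2.png",im)
cv2.imwrite("pics/w2v.png",cv2.resize(im[0:288,64:448],None,fx=2.08,fy=2.08,interpolation=cv2.INTER_CUBIC))
```

```text
[0.5646246  0.08911634 0.19140897] [-1.79987136e+02 -9.35001613e-03 -1.71665742e+02] [ 8.97553141e+00  7.31623571e+00  8.19243420e+00  9.08856919e+01
 -1.27589526e-02  6.41273552e-01] 0.014725909168576369 [ 0.14180271  0.1278653  -0.84426175]
```

View pics/w2v.png

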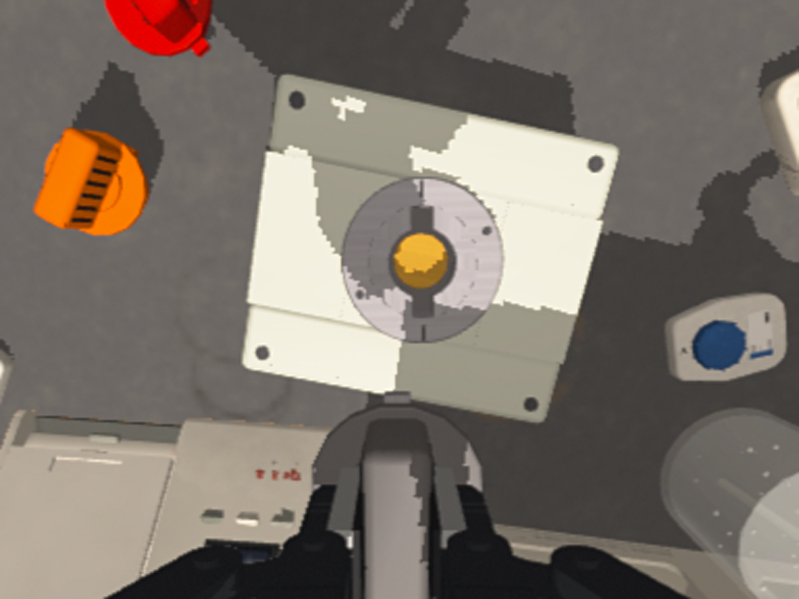

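The slots appear at (422,188) to (423,332) in the view, parallel to tool x within 0.5°. The ring centre is at (422.5,260), the flange spans u 313–483, its front rim is at v≈404, and the lug is at (398,397).

Run:
```python
from h import *
o=bot.get_obs(); m=camera_model("wrist"); f=lambda u,v:(64+u/2.08-.3,v/2.08-.3)
r=ray(m["K"],tcpT(o)@m["T_tool_cam"],f(422.5,260),.07); print("ring",r,totool(o,r)*1e3)
print("slots",[totool(o,ray(m["K"],tcpT(o)@m["T_tool_cam"],f(*p),.07))[:2]*1e3 for p in((422,188),(423,332))])
print("flange rim tool",[ray(m["K"],m["T_tool_cam"],f(*p),.005)*1e3 for p in((398,404),(313,480),(483,480))])
print("top cam ring",px("top",(231.8,194.3),.07))
```

```text
ring [0.50724037 0.09216491 0.07      ] [  56.37831807   11.39703809  121.47477623 1000.        ]
slots [array([86.29666289, 10.83011569]), array([24.45993884, 12.00185912])]
flange rim tool [array([24.45408208,  0.3380229 ,  5.        ]), array([  2.83749847, -22.85790158,   5.        ]), array([ 2.83237371, 23.55409424,  5.        ])]
top cam ring [0.50716224 0.08946979 0.07      ]
```

Request:
{"op": "send_rows", "data": {
  "targets": "8 2 0 0 255; 25 5 0 -1 255; 43 9 0 -1 255; 53 10.5 0 -1 255; 55.5 11 10 -1 255; 55.5 11 30 -1 255; 55.5 11 50 -1 255; 55.5 11 62 -1 255; 55.5 11 70 -1 255; 55.5 11 76 -1 255; 55.5 11 80 -1 255; 55.5 11 83 -1 255; 55.5 11 83 -1 255"
}}

```text
time: 6.82
ee_pos: [0.5084, 0.0928, 0.1083]
tcp_rot: [-180.0, 0.0, -170.6]
wrist_force: [-0.4, 0.6, -0.5]
opening: 0.0146
grasp_force: 58.6
```

Run:
```python
from h import *
o=bot.get_obs(); print(o["ee_pos"],o["tcp_rot"],o["wrist_force"],o["torque"])
im=camera("wrist")
cv2.imwrite("pics/w3.png",cv2.resize(im[60:260,130:380],None,fx=3,fy=3,interpolation=cv2.INTER_CUBIC))
```

```text
[0.50835574 0.09284756 0.10830102] [-1.79999082e+02  3.26259258e-03 -1.70634825e+02] [-0.44130905  0.56161691 -0.45140637] [-0.02764222  0.04382947  0.01862015]
```

View pics/w3.png

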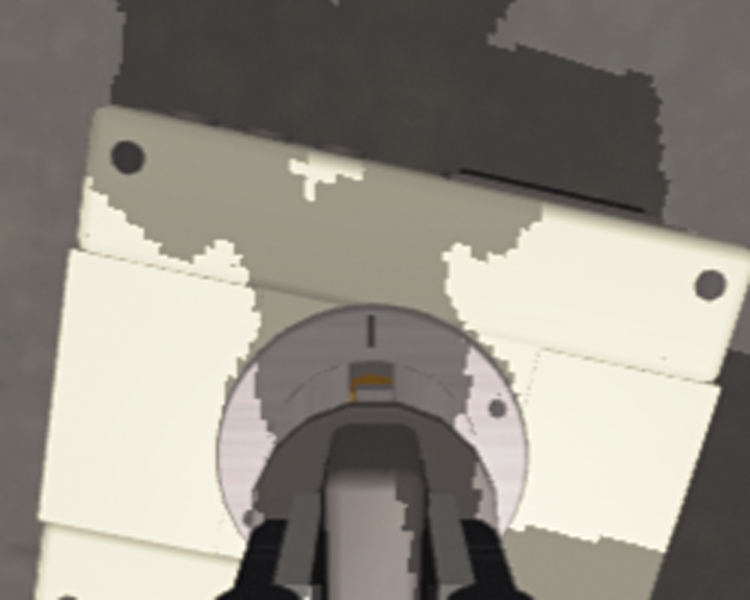

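The slot line at (371,330) and slot at (371,375) are in line with the flange centre at u≈373, so it is aligned. Continuing down in small steps.

Request:
{"op": "send_rows", "data": {
  "targets": "0 0 3 0 255; 0 0 6 0 255; 0 0 9 0 255; 0 0 12 0 255; 0 0 14 0 255; 0 0 14 0 255"
}}

```text
time: 7.62
ee_pos: [0.5084, 0.0929, 0.0943]
tcp_rot: [-180.0, 0.0, -170.6]
wrist_force: [-0.2, 0.7, -0.9]
opening: 0.0147
grasp_force: 58.8
```

Below the lug-rest height with no force, so the lugs are in the slots. Pressing against the spring.

Request:
{"op": "send_rows", "data": {
  "targets": "0 0 3 0 255; 0 0 6 0 255; 0 0 9 0 255; 0 0 11 0 255; 0 0 12.5 0 255; 0 0 12.5 0 255"
}}

```text
time: 8.38
ee_pos: [0.5086, 0.0929, 0.0826]
tcp_rot: [-180.0, 0.1, -170.6]
wrist_force: [-1.7, 0.6, 8.1]
opening: 0.0147
grasp_force: 59.7
```

Request:
{"op": "send_rows", "data": {
  "targets": "0 0 1 0 255; 0 0 2 0 255; 0 0 2.5 0 255; 0 0 2.5 0 255"
}}

```text
time: 8.88
ee_pos: [0.5087, 0.0929, 0.0803]
tcp_rot: [180.0, 0.1, -170.6]
wrist_force: [-2.3, -1.4, 9.1]
opening: 0.0151
grasp_force: 59.8
```

Request:
{"op": "send_rows", "data": {
  "targets": "0 0 0 4 255; 0 0 0 9 255; 0 0 0 14 255; 0 0 0 20 255; 0 0 0 20 255"
}}

```text
time: 9.5
ee_pos: [0.5092, 0.0929, 0.0805]
tcp_rot: [180.0, 0.1, 169.3]
wrist_force: [-1.1, -0.2, 9.6]
opening: 0.0148
grasp_force: 60.0
```

Request:
{"op": "send_rows", "data": {
  "targets": "0 0 0 6 255; 0 0 0 12 255; 0 0 0 18 255; 0 0 0 24 255; 0 0 0 30 255; 0 0 0 36 255; 0 0 0 41 255; 0 0 0 45 255; 0 0 0 45 255; 0 0 0 45 255"
}}

```text
time: 10.75
ee_pos: [0.5088, 0.0928, 0.0804]
tcp_rot: [179.9, 0.1, 124.4]
wrist_force: [-1.9, -1.5, 8.8]
opening: 0.0146
grasp_force: 60.0
```

Run:
```python
from h import *
o=bot.get_obs(); print(o["ee_pos"],o["tcp_rot"],o["wrist_force"],o["torque"],o["q"])
```

```text
[0.50879763 0.09276884 0.08035181] [1.79923252e+02 5.77964068e-02 1.24353806e+02] [-1.94617107 -1.51477752  8.76481463] [-0.30762036  0.51869643 -0.02846678] [ 1.03450913e+01  1.66835427e-01 -1.15988662e+01  7.81406743e+01
 -2.15690924e-02  6.59912290e+01]
```

Request:
{"op": "send_rows", "data": {
  "targets": "0 0 -1.5 0 255; 0 0 -3 0 255; 0 0 -4.5 0 255; 0 0 -6 0 255; 0 0 -6 0 255"
}}

```text
time: 11.38
ee_pos: [0.5088, 0.0928, 0.0861]
tcp_rot: [179.9, 0.0, 124.4]
wrist_force: [-2.0, -1.6, 7.4]
opening: 0.0148
grasp_force: 59.6
```

Request:
{"op": "send_rows", "data": {
  "targets": "0 0 -1 0 255; 0 0 -2 0 255; 0 0 -2.5 0 255; 0 0 -2.5 0 255"
}}

```text
time: 11.88
ee_pos: [0.5087, 0.0928, 0.0881]
tcp_rot: [180.0, 0.0, 124.4]
wrist_force: [1.2, -1.0, 4.0]
opening: 0.0147
grasp_force: 59.3
```

The force drop shows it is seated against the notches. Releasing and retreating.

Request:
{"op": "send_rows", "data": {
  "targets": "0 0 0 0 200; 0 0 0 0 150; 0 0 0 0 100; 0 0 0 0 100; 0 0 0 0 100; 0 0 0 0 100; 0 0 -10 0 100; 0 0 -35 0 100; 0 0 -70 0 100; 0 0 -95 0 100; 0 0 -100 0 100; 0 0 -100 0 100"
}}

```text
time: 13.38
ee_pos: [0.5083, 0.0928, 0.1875]
tcp_rot: [-180.0, -0.0, 124.4]
wrist_force: [-0.2, 0.0, -0.8]
opening: 0.052
grasp_force: 0.0
```

Run:
```python
from h import *
o=bot.get_obs(); print(o["ee_pos"],o["wrist_force"])
w=camera("wrist")[90:290,130:380]; s=camera("side")[140:240,180:305]
cv2.imwrite("pics/f.png",np.vstack([cv2.resize(x,(500,300 if i else 300),interpolation=cv2.INTER_CUBIC) if 0 else cv2.resize(x,(375,300),interpolation=cv2.INTER_CUBIC) for i,x in enumerate((w,s))]))
```

```text
[0.50834758 0.09284344 0.18752384] [-0.23214897  0.0447943  -0.78546673]
```

View pics/f.png

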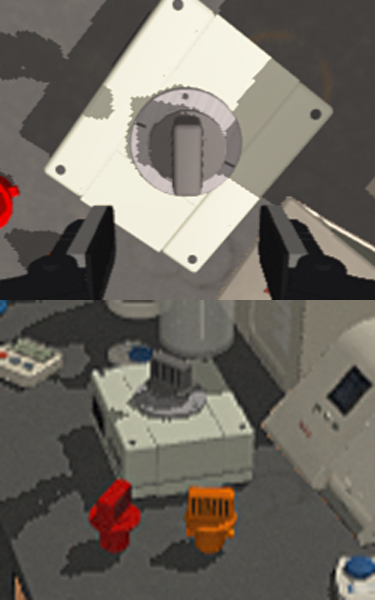

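The module sits upright in the ring, with its bar (187,155) pointing at the rim dot (185,97) and the slot lines off to the sides, so it is locked. Handing in.

```bash
python3 -c "
from workcell import ticket
print(ticket.job_done())"
```

```text
the job is handed in; nothing more can be done
None
```

The lamp module is locked upright in the reader's bayonet socket: turned 65° clockwise, lifted into its notches by the spring, and released. Wrist-force readings stayed under 10 N, the robot clock was about 13.5 s, I moved nothing else, and the job is handed in.

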